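# Put the warming tray on standby

### The arm

A 6-joint arm with a two-finger parallel gripper is mounted at the origin on the work surface. World frame = base frame: x ahead of the robot, y to its left, z up, the work surface at z = 0. Lengths are in m, angles in rad, forces in N, time in s.
With the tool pointing down it reaches from about 0.35 to 0.775 m from the base axis. Payload 7.3 kg.
Tool frame: the origin (TCP) lies between the finger pads; the fingertips stand 14 mm ahead of it and the grasp point (between the pads) lies 5 mm behind it; z points along the fingers, y is the line along which they close (so a half turn about z gives the same grasp; the last joint's range is limited). The gripper opens to 92 mm and grips with 3 to 60 N. Pads are 19 mm wide; open, the fingers measure 130 mm over their backs; the gripper's body (75 mm by 190 mm) begins 47 mm behind the grasp point.
Start: joints at [-1.409, 0.342, 1.524, -0, 1.275, -0.146], TCP at [0.159, -0.5, 0.241] pointing down, gripper open.
Joint ranges: [-2.53, 2.53], [-0.77, 2.02], [0.04, 2.7], [-1, 4.14], [0.28, 2.66], [-3.11, 3.11]. Speed limits (rad/s): [2.57, 2.57, 3.14, 3.14, 3.14, 3.14].

### API

Orientations are given as [roll, pitch, yaw] about the fixed x, y, z axes, in that order (R = Rz(yaw) Ry(pitch) Rx(roll)).
In Python, from cell import robot, eyes gives the robot as it stands. The module is installed in compiled form; this text tells all that it offers.
- The arm moves only by the shell command python3 -m handwheel 'ROWS' [FORCE]. ROWS is JSON, one flat list of numbers, 5 for each row, row after row: the shift along the world's x, y, z in mm, then the turn about the world's z in rad, then the opening, from 0 (shut) to 1 (fully open). In form: [x, y, z, spin, jaw, x, y, z, spin, jaw, ...]. A call has 1 to 8 rows; each row shifts and turns the commanded pose from where the row before left it; what a row does not reach is not made up. A row lasts 1/10 s, in which the tool goes at most 50 mm and 8.59 degrees, less where a joint would pass 70% of its speed; a pose out of reach is approached as far as the arm can. A call with a gripper value outside its range is refused whole. The fingers move at their own pace and stop on an object; FORCE is the grip in N (left out, the last holds). Time passes only in rows, so rows that do not move let the fingers close. It gives the time, the measured TCP pose, the force, the opening and the grip force at its end, in the units of the state.
- robot.observe(): the state, without advancing time (a new reading comes with each control period).
- eyes.read_camera(name): name is "side" or "top"; returns (picture, depth): 384x512x3 uint8, blue, green, red; 384x512 float32, m along the optical axis (not along the pixel's ray), 0 where there is no reading.
- eyes.calibration(name): a dict with "fx", "fy", "cx", "cy" (pixels), "world_to_cam" (4x4, takes a point from world to camera coordinates). Camera axes: x right, y down, z forward; pixel columns grow to the right and rows downward; lengths in m; the calibration is good to about 2 mm. A picture is of the moment at which its call begins. calibration takes no time and is no camera call.
- robot.hand_in(): hands the job in; it is judged then, once.
The state is a dict: "time": time; "qpos": joint angles; "qvel": joint speeds; "joint_efforts": joint torques, N m; "tool_pos": TCP position; "tool_rot": TCP orientation; "contact_force": force on the tool from outside, world axes, zero at the start; "torque": the same for the moment, N m; "opening": finger opening in m; "grip_force": force on a finger pad.
Only numpy, scipy, OpenCV 4.12 (cv2) and the standard library are available. Lean on these libraries where they do the work, as an engineer would, in place of code of your own. Each camera call takes 0.05 s, during which the arm holds its last target. There are 200 camera calls.

### The job

Put the café's warming tray on standby: swing its heat lever until it lies right over the set hand and points straight at the hand's little tab, and take the spatula off the warm plate and slide it, blade first and right way up, into the slot of its flat holder until the blade is fully home against the back. Let go of everything, and leave the salt shaker standing where it is.

Things in the scene. Friction and masses are not known exactly. Their poses are not given: they have to be found in the camera images.
- warmer: buffet warming tray, aluminium housing 280 (x) x 530 (y) x 60 mm high, fixed to the table; origin: centre of its underside. Flat top 60 mm above the table: black warm plate 264 x 345 mm centred at y = +84 mm; grey control panel 264 x 157 mm centred at y = -180 mm, with the lever's pivot at x = +30, y = -180 mm
- heat_lever (a joint): angle of the heat lever about its vertical pivot, in rad, from -0.95 to 0.95; at 0 the lever points along the warmer's -x (towards its robot-side edge), and it grows counter-clockwise seen from above (knob moving to the warmer's -y). Stays where it is left; friction about 2 N at the knob
- lever_pivot (a point): point on the lever's vertical pivot axis, 17 mm above the panel; turns with the lever
- lever_knob (a point): on the axis of the round black knob (18 mm diameter) standing on the lever, 78 mm from the pivot, 48 mm above the panel (108 mm above the table); the knob reaches from 20 to 64 mm above the panel. The lever is a dark flat bar 12 mm wide, its free end 94 mm from the pivot. x axis: along the lever from free end to pivot; z up
- set_tab (a point): top centre of the small raised tab (14 x 8 x 12 mm high) at the end of the set hand, 103 mm from the lever's pivot. The set hand is a thin bright steel strip (6 mm wide, 4 mm high) on the panel under the lever, fixed at a different angle each time about the same pivot. x axis: along the hand from tab to pivot
- spatula: spatula lying on the warm plate, 200 g: steel blade 120 (x) x 80 (y) x 3 mm; origin: centre of the blade's underside; x points from handle to front edge, z up. A neck rises from the blade's rear to a straight white handle 20 mm wide, 16 mm high, from x = -68 to -182 mm, its centre line 40 mm above the blade's underside. It balances at about x = -30 mm
- spatula_grip (a point): point to grip: in the middle of the handle's section, 17 mm behind its front end; 85 mm behind the blade's centre and 40 mm above its underside
- spatula_edge (a point): middle of the blade's front edge, 60 mm ahead of the blade's centre, half way up its thickness
- holder: flat aluminium holder, fixed, 190 (x) x 130 (y) x 24 mm high; origin: centre of underside, x points into the slot. Floor 6 mm above the table: open apron x = -95 to 5 mm with flared side guides from x = -35 (117 mm apart there); slot from its mouth x = 5 to the back wall x = 85 mm, 94 mm wide, 6 to 20 mm above the table; lip over the mouth reaches to x = -13, 29 mm up
- shaker: white salt shaker, 38 mm wide, 72 mm high, between the warming tray and the holder; origin at the centre of its underside; leave it alone
There are look-alikes about, which are no part of the job. Several things look just like the holder: the one meant starts farthest from the robot's base.

How it is judged:
By the outcome, as a careful person would: the job done as asked, in the order asked, and still so for the second after the job is handed in, with the robot touching nothing.
It also fails if it takes over 58 s, if anything falls off the work surface, if the arm or the gripper's body presses on something with over 40 N, if the wrist force passes 120 N, or if a joint passes its speed limit or range.

## Working session

There is one attempt and no reset: what is moved stays moved. The work goes in short steps, Python scripts to look and compute and a shell command to move; the robot and the scene stay as the last step left them, time stands still between calls to the robot, and variables do not carry over. Pictures are saved under pics/ and viewed, at most 10 in all, crops included, and the job is handed in when it is done.

```bash
mkdir -p pics; cat > h.py <<'E'
import numpy as np, cv2
from cell import robot, eyes
def cam(n):
    im,d=eyes.read_camera(n); c=eyes.calibration(n)
    v,u=np.mgrid[:384,:512]
    P=np.stack([(u-c['cx'])/c['fx']*d,(v-c['cy'])/c['fy']*d,d,np.ones_like(d)],-1)
    W=P@np.linalg.inv(c['world_to_cam']).T
    return im,d,W[...,:3]
E
python3 - <<'E'
from h import *
for n in("top","side"):
    im,d,W=cam(n); cv2.imwrite(f'pics/{n}0.png',im); np.savez(f'{n}0.npz',im=im,d=d,W=W)
    print(n,eyes.calibration(n))
print(robot.observe())
E
```

```text
top {'fx': 418.2817093016713, 'fy': 418.2817093016713, 'cx': 256.6514286861311, 'cy': 184.95482173710016, 'world_to_cam': array([[-0.00883017, -0.99988228, -0.01254845,  0.06878931],
       [-0.98869468,  0.01060842, -0.14956701,  0.46020976],
       [ 0.14968253,  0.01108589, -0.98867196,  1.34249275],
       [ 0.        ,  0.        ,  0.        ,  1.        ]])}
side {'fx': 489.11600352864554, 'fy': 489.11600352864554, 'cx': 257.6545210674693, 'cy': 187.71410386870474, 'world_to_cam': array([[ 0.99145009, -0.1293447 ,  0.01722373, -0.46318082],
       [-0.04762414, -0.48157816, -0.87510823,  0.13381887],
       [ 0.12148519,  0.86680587, -0.48362064,  1.44341866],
       [ 0.        ,  0.        ,  0.        ,  1.        ]])}
{'time': 0.1, 'qpos': array([-1.40900989e+00,  3.42654555e-01,  1.52489171e+00,  6.77416914e-06,
        1.27541031e+00, -1.45979787e-01]), 'qvel': array([ 0.0019629 , -0.00071451, -0.00236598,  0.00017345, -0.001146  ,
       -0.00051194]), 'joint_efforts': array([ 4.73466957e-05, -4.32007849e+01, -2.44691902e+01,  7.19163590e-02,
        5.26440656e-02, -4.01041495e-05]), 'tool_pos': array([ 0.15901747, -0.49998833,  0.24012406]), 'tool_rot': array([-3.14024419e+00, -2.04806805e-04,  3.07764104e-01]), 'contact_force': array([ 0.42694179, -0.17765169, -0.60209306]), 'torque': array([0.05137173, 0.00452415, 0.00620802]), 'grip_force': 0.0, 'opening': 0.09159679390018804}
```

View pics/top0.png

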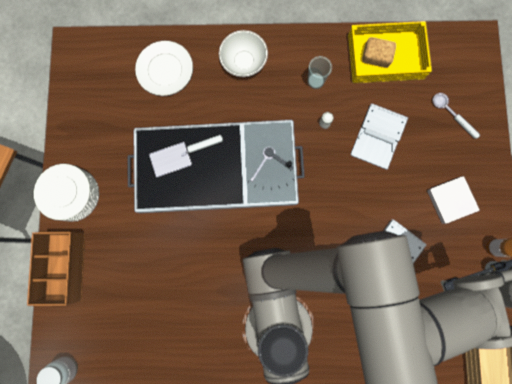

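View pics/side0.png

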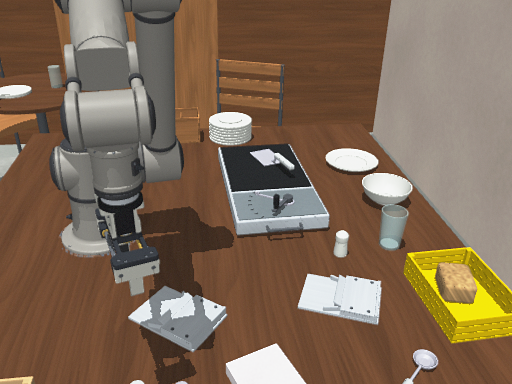

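Top view: tray at (135–298, 122–210), lever pivot near (269,153), spatula blade (170,160), handle end (222,140), far holder (380,135), shaker (327,120). The nearer holder at (405,245) is a look-alike. I'll zoom in.

```bash
python3 - <<'E'
from h import *
t=np.load('top0.npz')
im=t['im']
a=cv2.resize(im[115:215,235:310],None,fx=5,fy=5,interpolation=cv2.INTER_CUBIC)
b=cv2.resize(im[95:175,340:420],None,fx=5,fy=5,interpolation=cv2.INTER_CUBIC)
o=np.zeros((500,780,3),np.uint8);o[:500,:375]=a;o[:400,378:778]=b
cv2.imwrite('pics/crop.png',o)
W=t['W']
for n,(u,v) in dict(pivot=(269,153),knob=(289,164),tab=(251,181),sh=(327,118),hA=(375,150),hB=(388,120),blade=(170,160),handle=(210,144)).items(): print(n,W[v,u].round(4))
def fit(m):
    p=np.argwhere(m)[:,::-1]; 
# spatula by height over warm plate
reg=np.zeros(m.shape,bool) if 0 else np.zeros((384,512),bool); reg[126:205,140:240]=1
g=im.min(2)>120
m=reg&g
X=W[m]; print('spat pts',len(X),X.mean(0))
h=X[X[:,2]>.085]; print('handle',len(h),h.mean(0), h[:,2].max()); c=h[:,:2]-h[:,:2].mean(0); print(np.linalg.svd(c,full_matrices=0)[2][0])
pr=c@np.linalg.svd(c,full_matrices=0)[2][0]; print(pr.min(),pr.max())
r,_,_=0,0,0
bl=X[X[:,2]<.072]; print('blade',len(bl),cv2.minAreaRect((bl[:,:2]*1000).astype(np.float32)),bl[:,2].mean())
E
```

```text
pivot [0.5573 0.0231 0.0819]
knob [ 0.5124 -0.0377  0.1218]
tab [0.4707 0.0823 0.0569]
sh [ 0.6736 -0.168   0.0753]
hA [ 0.582  -0.3394  0.0016]
hB [ 0.681  -0.3831  0.0214]
blade [0.5419 0.346  0.0635]
handle [0.583  0.2103 0.1065]
spat pts 1340 [0.56109721 0.32089431 0.07774182]
handle 243 [0.57489909 0.22355559 0.14860531] 1.3969803342487452
[-0.85533534 -0.51807476]
-0.03172479863030578 0.36433046867141794
blade 1088 ((524.1018676757812, 285.36920166015625), (327.5791015625, 255.0140380859375), 14.150944709777832) 0.061928128483008806
```

View pics/crop.png

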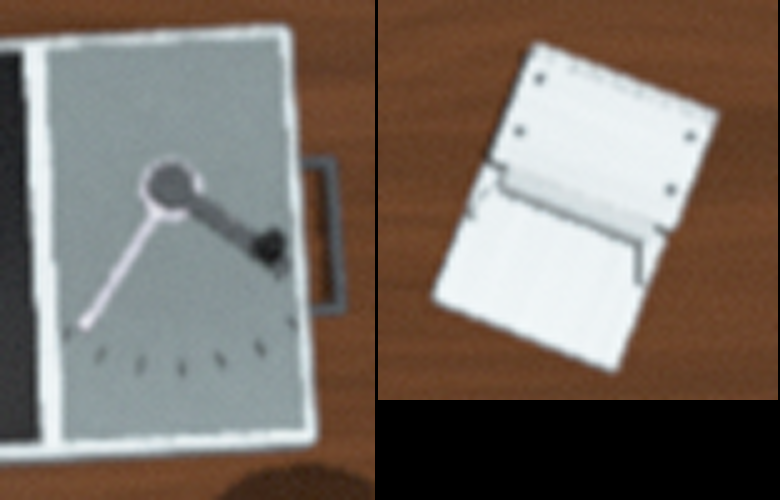

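The panel crop shows the hub at (170,186), the hand's tab at (84,325) and the knob at (268,243). In the holder crop the far corners are (532,42) and (718,113), and the apron corners are (432,298) and (618,370), so the slot opens towards the robot. Next I intersect pixel rays with the known heights.

```bash
cat >> h.py <<'E'
def ray(n,u,v,z):
    c=eyes.calibration(n); T=np.linalg.inv(c['world_to_cam'])
    d=T[:3,:3]@[(u-c['cx'])/c['fx'],(v-c['cy'])/c['fy'],1]; o=T[:3,3]
    return o+d*(z-o[2])/d[2]
E
python3 - <<'E'
from h import *
t=np.load('top0.npz'); im=t['im']; D=np.degrees
cp=lambda x,y,u0,v0:((x+.5)/5-.5+u0,(y+.5)/5-.5+v0)
P=lambda x,y,z:ray('top',*cp(x,y,235,115),z)
H=lambda x,y,z:ray('top',*cp(x-378,y,340,95),z)
pv=P(170,186,.082);tab=P(84,325,.072);kn=P(268,243,.124)
print('pv',pv,'tab',tab,np.linalg.norm((tab-pv)[:2]),'kn',kn,np.linalg.norm((kn-pv)[:2]))
yaw=lambda a,b:np.arctan2(*(b-a)[1::-1])
print('lever yaw',yaw(kn,pv),'hand yaw',yaw(tab,pv))
f=[H(532,42,.024),H(718,113,.024)];n=[H(432,298,.006),H(618,370,.006)]
print(f,n,np.linalg.norm((f[0]-f[1])[:2]),np.linalg.norm((n[0]-n[1])[:2]),np.linalg.norm((f[0]-n[0])[:2]),np.linalg.norm((f[1]-n[1])[:2]))
c=sum(f+n)/4; print('holder c',c,'yaw',yaw((n[0]+n[1])/2,(f[0]+f[1])/2),yaw(f[1],f[0])-np.pi/2,yaw(n[1],n[0])-np.pi/2)
# spatula via masks, both cams (side for check of handle)
g=(im.min(2)>110); reg=np.zeros_like(g);reg[128:205,142:238]=1
m=(g&reg).astype(np.uint8)
k=cv2.morphologyEx(m,cv2.MORPH_OPEN,np.ones((11,11),np.uint8))
cn=max(cv2.findContours(k,0,2)[0],key=cv2.contourArea)
box=cv2.boxPoints(cv2.minAreaRect(cn)); B=np.array([ray('top',*p,.0635) for p in box]); print('blade c',B.mean(0),[np.linalg.norm(B[i]-B[i-1]) for i in range(4)],[yaw(B[i-1],B[i]) for i in range(4)])
h=m&(1-cv2.dilate(k,np.ones((7,7))));
l,lab,st,ce=cv2.connectedComponentsWithStats(h); i=1+st[1:,4].argmax(); p=np.argwhere(lab==i)[:,::-1]
Q=np.array([ray('top',*q,.108)[:2] for q in p]); c=Q.mean(0); e=np.linalg.svd(Q-c,full_matrices=0)[2][0]; s=(Q-c)@e; w=(Q-c)@[-e[1],e[0]]
print('handle',len(Q),c,e,s.min(),s.max(),w.min(),w.max(),c+e*s.min(),c+e*s.max())
o=cv2.resize(np.hstack([im[120:210,135:245],cv2.cvtColor(np.uint8(k*120+h*255),8)[120:210,135:245]]),None,fx=3.5,fy=3.5,interpolation=2)
cv2.imwrite('pics/sp.png',o)
s=ray('top',327,115,.072);print('shaker',s)
E
```

```text
pv [0.56121413 0.02436666 0.082     ] tab [0.47283403 0.08058087 0.072     ] 0.1047429264327775 kn [ 0.51454038 -0.03510376  0.124     ] 0.07559874569953533
lever yaw 0.905378381496627 hand yaw -0.5665062792426526
[array([ 0.74095033, -0.32589899,  0.024     ]), array([ 0.68917014, -0.44899373,  0.024     ])] [array([ 0.56733809, -0.25428731,  0.006     ]), array([ 0.51626493, -0.37720005,  0.006     ])] 0.13354214610020942 0.13310150079132202 0.1878016048323532 0.18721790853724002
holder c [ 0.62843087 -0.35159502  0.015     ] yaw -0.3923865540939595 -0.3981830368583452 -0.393816844384139
blade c [0.54562397 0.3454983  0.0635    ] [np.float64(0.08277540830496162), np.float64(0.12677778872310205), np.float64(0.0830371991066173), np.float64(0.12567070190914717)] [np.float64(0.34168510041693023), np.float64(-1.2505039149239787), np.float64(-2.813312664536271), np.float64(1.88887595290497)]
handle 238 [0.58679786 0.22230811] [ 0.33390032 -0.94260839] -0.05275858472301469 0.05228314340741786 -0.0117415543706585 0.012003890637488804 [0.56918175 0.2720388 ] [0.60425522 0.17302558]
shaker [ 0.68483979 -0.16892131  0.072     ]
```

View pics/sp.png

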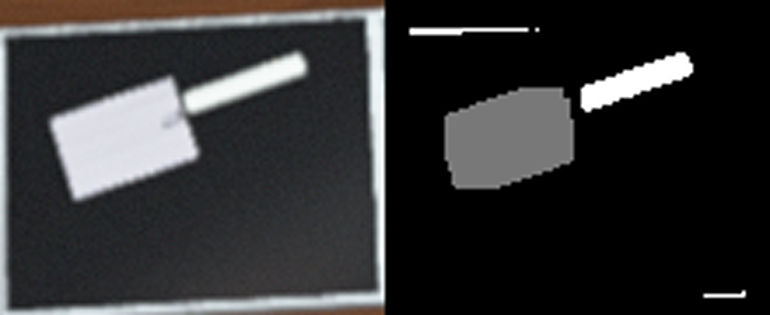

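The handle line and blade agree: spatula yaw 1.91 and grip at (0.572, 0.265, 0.10). The holder is at (0.628, −0.352) with yaw −0.39. The hand's yaw is about −0.56 and the lever's is about 0.91. Lever first.

```bash
python3 -m handwheel '[30,39,0,0.1,1,30,39,0,0.1,1,30,39,0,0.1,1,30,39,0,0.1,1,30,39,0,0.1,1,30,39,0,0.1,1,30,39,0,0,1,30,39,0,0,1]' 15; python3 -m handwheel '[30,39,-10,0,1,30,39,-20,0,1,30,39,-20,0,1,25,35,-20,0,1,0,0,0,0,1,0,0,0,0,1]'
```

```text
time: 0.9
tool_pos: [0.3998, -0.1865, 0.2407]
tool_rot: [-3.142, 0.0, 0.908]
contact_force: [0.7, -1.1, 0.9]
opening: 0.0915
grip_force: 0.0
time: 1.5
tool_pos: [0.5101, -0.0403, 0.1722]
tool_rot: [-3.14, 0.001, 0.91]
contact_force: [-0.1, 0.5, 0.7]
opening: 0.0918
grip_force: 0.0
```

```bash
python3 -m handwheel '[3,4,-25,0,1,0,0,-25,0,1,0,0,-17,0,1,0,0,0,0,0.5,0,0,0,0,0,0,0,0,0,0,0,0,0,0,0,0,0,0,0,0]' 10; python3 -m handwheel '[0,0,0,0,0,0,0,0,0,0,0,0,0,0,0]'
```

```text
time: 2.3
tool_pos: [0.5138, -0.0373, 0.107]
tool_rot: [3.14, -0.001, 0.908]
contact_force: [-0.5, 0.2, -0.3]
opening: 0.0567
grip_force: 0.0
time: 2.6
tool_pos: [0.5135, -0.037, 0.1062]
tool_rot: [3.141, 0.0, 0.908]
contact_force: [0.2, -0.3, -0.3]
opening: 0.0323
grip_force: 0.0
```

```bash
python3 -m handwheel '[0,0,0,0,0,0,0,0,0,0,0,0,0,0,0,0,0,0,0,0]'; python3 - <<'E'
from h import *
p=np.array([.561,.0255]);R=.078
for y0 in(.9,):
    a=np.linspace(.9,-.5,11); K=np.array([p-R*np.array([np.cos(x),np.sin(x)]) for x in a])
    print((np.diff(K,axis=0)*1000).round(1).tolist(), K[-1])
E
```

```text
time: 3.0
tool_pos: [0.5136, -0.0373, 0.1061]
tool_rot: [3.141, 0.0, 0.908]
contact_force: [0.9, -1.7, -0.7]
opening: 0.0173
grip_force: 10.0
[[-8.1, 7.4], [-6.9, 8.4], [-5.7, 9.3], [-4.3, 10.0], [-2.9, 10.5], [-1.4, 10.8], [0.1, 10.9], [1.6, 10.8], [3.1, 10.5], [4.5, 9.9]] [0.49254856 0.06289519]
```

Gripped (17.3 mm opening). Swing most of the way along the arc, then look.

```bash
python3 -m handwheel '[-8,7,0,-0.14,0,-7,8,0,-0.14,0,-6,9,0,-0.14,0,-4,10,0,-0.14,0,-3,11,0,-0.14,0,-1,11,0,-0.14,0,0,11,0,-0.14,0,1,11,0,-0.14,0]'; python3 -m handwheel '[3,10,0,-0.14,0,0,0,0,0,0,0,0,0,0,0]'
python3 - <<'E'
from h import *
for n in("top","side"):
    im,d,W=cam(n); cv2.imwrite(f'pics/{n}1.png',im)
a=cv2.imread('pics/top1.png')[115:215,235:310];b=cv2.imread('pics/side1.png')[165:245,215:335]
o=np.zeros((400,800,3),np.uint8);o[:400,:300]=cv2.resize(a,(300,400),interpolation=2);o[:320,310:790]=cv2.resize(b,(480,320),interpolation=2);cv2.imwrite('pics/c1.png',o)
E
```

```text
time: 3.8
tool_pos: [0.4859, 0.0411, 0.1062]
tool_rot: [3.141, -0.001, -0.218]
contact_force: [5.1, -3.1, -3.3]
opening: 0.0174
grip_force: 10.0
time: 4.1
tool_pos: [0.4889, 0.051, 0.1062]
tool_rot: [-3.141, -0.001, -0.348]
contact_force: [4.1, 0.4, -2.6]
opening: 0.0174
grip_force: 10.0
```

View pics/c1.png

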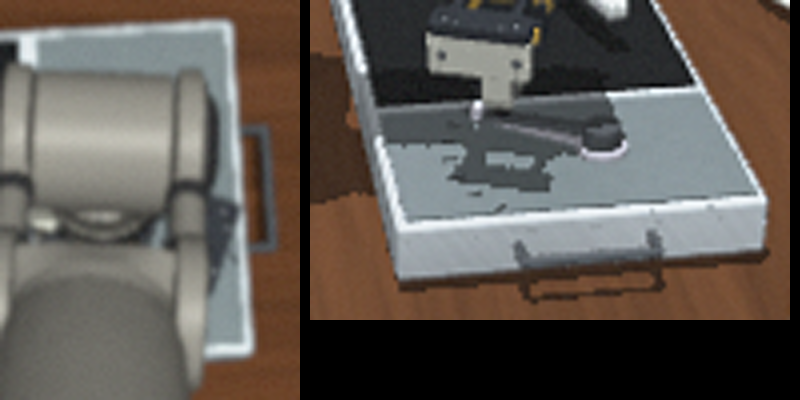

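The lever (tip near (490,110)) still lies short of the hand's tab at (477,115) in the side crop, with about 0.21 rad to go.

```bash
python3 -m handwheel '[3,8,0,-0.105,0,3,8,0,-0.105,0,0,0,0,0,0,0,0,0,0,0]';  python3 -m handwheel '[0,0,0,0,0.6,0,0,0,0,0.6,0,0,0,0,0.6,0,0,0,0,0.6,0,0,0,0,0.6,0,0,40,0,0.6,0,0,40,0,0.6,0,0,0,0,0.6]';python3 -m handwheel '[0,50,20,0,1,0,50,10,0,1,0,50,0,0,1,0,50,0,0,1,0,40,0,0,1,0,0,0,0,1]'
python3 - <<'E'
from h import *
for n in("top","side"):
    im,d,W=cam(n); cv2.imwrite(f'pics/{n}2.png',im)
a=cv2.imread('pics/top2.png')[130:205,240:305];b=cv2.imread('pics/side2.png')[175:235,225:315]
o=np.zeros((450,800,3),np.uint8);o[:450,:390]=cv2.resize(a,(390,450),interpolation=2);o[:270,393:798]=cv2.resize(b,(405,270),interpolation=2);cv2.imwrite('pics/c2.png',o)
E
```

```text
time: 4.6
tool_pos: [0.4959, 0.0659, 0.1063]
tool_rot: [-3.141, -0.003, -0.56]
contact_force: [8.0, -4.3, -5.7]
opening: 0.0172
grip_force: 10.0
time: 5.4
tool_pos: [0.4972, 0.067, 0.1911]
tool_rot: [-3.137, -0.008, -0.562]
contact_force: [-0.0, 0.4, 0.1]
opening: 0.0552
grip_force: 0.0
time: 6.0
tool_pos: [0.4933, 0.3068, 0.2134]
tool_rot: [-3.141, 0.001, -0.557]
contact_force: [0.8, -0.0, -0.9]
opening: 0.0913
grip_force: 0.0
```

View pics/c2.png

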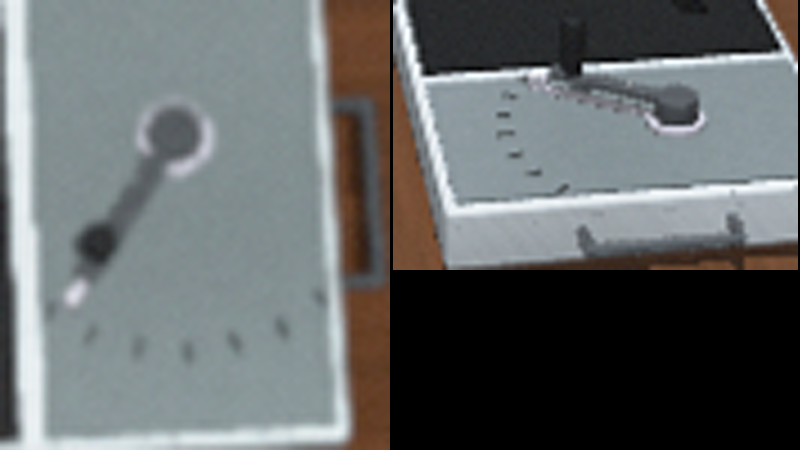

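Top crop: hub (174,132), bright ring centre about (177,137), knob (97,243), tab (75,294). The bar covers the hand. I'll check the angle numerically.

```bash
python3 - <<'E'
from h import *
im=cv2.imread('pics/top2.png').astype(float); i0=cv2.imread('pics/top0.png').astype(float)
def cen(img,f,u0,u1,v0,v1):
    p=img[v0:v1,u0:u1]; w=np.clip(f(p),0,None); v,u=np.mgrid[v0:v1,u0:u1]; return (u*w).sum()/w.sum(),(v*w).sum()/w.sum()
mx=lambda p:p.max(2); mn=lambda p:p.min(2)
kn=cen(im,lambda p:70-mx(p),250,264,163,178)
hub=cen(im,lambda p:125-mx(p),263,276,146,158)
tb=cen(im,lambda p:mn(p)-165,248,258,173,184)
tb0=cen(i0,lambda p:mn(p)-165,248,254,176,184)
hub0=cen(i0,lambda p:125-mx(p),263,274,146,156)
ring=cen(i0,lambda p:mn(p)-180,262,278,144,162)
print(kn,hub,tb,tb0,hub0,ring)
yaw=lambda a,b:np.arctan2(*(b-a)[1::-1])
for hz in(.078,.082,.088):
    h=ray('top',*hub,hz); print(hz,h,'tab',[(yaw(ray('top',*t,.072),h),np.linalg.norm((ray('top',*t,.072)-h)[:2])) for t in(tb,tb0)],'kn',[(z,yaw(ray('top',*kn,z),h),np.linalg.norm((ray('top',*kn,z)-h)[:2])) for z in(.108,.124)])
# bar direction: dark pixels between hub and knob ; tip
pts=np.argwhere((mx(im)<125))[:,::-1]; 
s=[p for p in pts if 254<p[0]<267 and 152<p[1]<178]
for z in (.075,.08):
    Q=[];
    for v in range(159,168):
        row=np.clip(135-mx(im)[v,252:270],0,None); u=(row*np.arange(252,270)).sum()/row.sum(); Q.append(ray('top',u,v,z))
    Q=np.array(Q); k=np.polyfit(Q[:,0],Q[:,1],1); print('bar yaw',np.arctan(k[0]),'y at pivot x',np.polyval(k,.561), 'at tab x',np.polyval(k,.473))
# hand line at start
Q=[]
for v in range(160,176):
    row=np.clip(mn(i0)[v,248:266]-170,0,None);u=(row*np.arange(248,266)).sum()/row.sum();Q.append(ray('top',u,v,.064))
Q=np.array(Q);k=np.polyfit(Q[:,0],Q[:,1],1);print('hand yaw',np.arctan(k[0]),np.polyval(k,.561),np.polyval(k,.473), np.std(Q[:,1]-np.polyval(k,Q[:,0])))
E
```

```text
(np.float64(255.94089834515367), np.float64(170.33333333333334)) (np.float64(268.2081712062257), np.float64(152.41180285343708)) (np.float64(252.01492537313433), np.float64(178.56716417910448)) (np.float64(252.0951086956522), np.float64(178.3641304347826)) (np.float64(269.02957633892885), np.float64(152.05835331734613)) (np.float64(265.9894459102902), np.float64(157.5593667546174))
0.078 [0.5601411  0.02558186 0.078     ] tab [(np.float64(-0.5630470083539587), np.float64(0.09929500793773376)), (np.float64(-0.5643606638420657), np.float64(0.09859840475316661))] kn [(0.108, np.float64(-0.5555214770745416), np.float64(0.07528649663269803)), (0.124, np.float64(-0.5329770219657081), np.float64(0.07774677404969767))]
0.082 [0.55921471 0.02565293 0.082     ] tab [(np.float64(-0.5674581073253467), np.float64(0.09847464149512597)), (np.float64(-0.568814193430585), np.float64(0.09777862126197591))] kn [(0.108, np.float64(-0.5612718267733289), np.float64(0.07446315760530761)), (0.124, np.float64(-0.5383010571819048), np.float64(0.07691385109418328))]
0.088 [0.55782512 0.02575953 0.088     ] tab [(np.float64(-0.574214078125435), np.float64(0.09724776021342812)), (np.float64(-0.5756360593959771), np.float64(0.09655265938597851))] kn [(0.108, np.float64(-0.5701392961431103), np.float64(0.0732328953621301)), (0.124, np.float64(-0.546506486255218), np.float64(0.07566866681275512))]
bar yaw -0.6649480129286919 y at pivot x 0.02074613081946769 at tab x 0.08974375711070937
bar yaw -0.6649480129286882 y at pivot x 0.019944626208450333 at tab x 0.08894225249969151
hand yaw -0.5613909493362258 0.025144605253256014 0.08048682945506502 0.00035272201654221267
```

The hand's line fits well: yaw −0.561, passing through the pivot at (0.561, 0.025). I'll refine the bar fit using rows clear of the hub and knob.

```bash
python3 - <<'E'
from h import *
im=cv2.imread('pics/top2.png').astype(float).max(2)
print(im[154:182,248:274].astype(int))
A=[]
for v in range(158,166):
    r=im[v,250:272]; bg=np.median(r); u=np.arange(250,272); c=268.5-(v-152)*.66
    w=np.where(abs(u-c)<4,np.clip(bg-10-r,0,None),0); A.append(ray('top',(w*u).sum()/w.sum(),v,.077))
A=np.array(A)
for i,j in((0,6),(1,7),(1,6),(0,8)):
    k=np.polyfit(A[i:j,0],A[i:j,1],1); print('bar',np.arctan(k[0]),np.polyval(k,.561),np.polyval(k,.473))
E
```

```text
[[143 145 145 143 143 143 144 148 143 146 145 142 143 141 153 178 169 123
   98  94  97  97  94  97 117 179]
 [143 144 145 146 144 142 144 145 146 146 146 144 145 144 142 141 153 125
   99  95  91  93  97 112 145 196]
 [144 148 146 142 145 143 146 144 141 143 145 144 144 144 136 121 114 103
   99 104 113 125 140 172 185 189]
 [147 145 145 149 144 146 144 145 143 142 143 145 144 143 135 115 103 100
  103 126 163 184 193 207 190 168]
 [146 144 145 145 144 146 144 145 143 146 145 146 143 142 127 109 101  98
  108 139 179 196 199 187 166 148]
 [145 147 144 147 145 144 141 140 142 143 147 146 141 137 123 107  98 102
  110 136 159 169 169 153 143 141]
 [144 143 147 145 144 145 146 145 143 144 144 142 137 124 115 106  99 106
  119 138 146 149 147 144 141 143]
 [144 145 142 144 147 147 146 142 145 144 146 141 123 106 100  99 104 114
  132 142 145 144 145 145 146 143]
 [146 144 144 143 144 142 144 143 143 147 144 135 110 100  97  96 106 125
  140 141 144 143 145 143 144 142]
 [144 145 142 145 144 142 144 142 144 143 139 125 103  98  97 101 117 135
  143 143 143 143 144 141 144 143]
 [143 144 
[... 1510 characters left out ...]
 145]
 [143 146 157 192 219 209 167 144 145 145 147 145 143 146 143 145 147 144
  143 146 145 146 147 145 146 144]
 [144 146 164 213 226 191 156 144 145 147 145 147 145 146 145 143 146 146
  146 147 145 146 142 145 145 149]
 [129 137 152 190 198 164 146 148 145 146 146 145 146 144 147 145 146 148
  147 147 146 145 145 146 146 146]
 [116 135 147 152 154 147 146 146 147 145 147 147 144 147 146 146 145 147
  148 147 147 147 147 147 144 147]]
bar -0.5371774557445367 0.02604809563764976 0.07846083969258488
bar -0.6056900573052448 0.023143341538972018 0.08408534735807993
bar -0.5917733982262358 0.023684660844604133 0.08283184765199819
bar -0.5664019671333533 0.02505989757112037 0.08101944594550042
```

```bash
python3 - <<'E'
from h import *
a,b=ray('top',261.6,163,.077),ray('top',254.65,174.5,.077); p=np.array([.561,.0252])
print(np.arctan2(*(a-b)[1::-1]),a,b,[np.arctan2(*(p-q[:2])[::-1]) for q in(a,b)])
E
```

```text
-0.5458929218775068 [0.52576581 0.04726679 0.077     ] [0.48845633 0.06993112 0.077     ] [np.float64(-0.5595258010227872), np.float64(-0.552543000184063)]
```

The lever reads about −0.556 against −0.561 for the hand, so they line up within half a degree. On to the spatula.

```bash
python3 -m handwheel '[10,-5,0,0.145,1,10,-5,0,0.145,1,10,-5,0,0.145,1,10,-5,0,0.145,1,10,-5,0,0.145,1,10,-5,0,0.145,1,10,-5,0,0.145,1,9,-7,0,0.145,1]' 60;python3 -m handwheel '[0,0,0,0.145,1,0,0,0,0.145,1,0,0,0,0.145,1,0,0,0,0.145,1,0,0,0,0.145,1,0,0,0,0.145,1,0,0,0,0.145,1,0,0,0,0.145,1]';python3 -m handwheel '[0,0,0,0.145,1,0,0,0,0,1,0,0,0,0,1]'
```

```text
time: 6.9
tool_pos: [0.5739, 0.2583, 0.2142]
tool_rot: [3.141, 0.001, 0.602]
contact_force: [-0.0, -0.8, -0.3]
opening: 0.0919
grip_force: 0.0
time: 7.7
tool_pos: [0.5735, 0.2584, 0.2142]
tool_rot: [-3.141, 0.001, 1.762]
contact_force: [0.4, 0.1, 1.1]
opening: 0.092
grip_force: 0.0
time: 8.0
tool_pos: [0.5735, 0.2591, 0.2144]
tool_rot: [-3.141, 0.0, 1.897]
contact_force: [-0.4, 0.6, 0.7]
opening: 0.0916
grip_force: 0.0
```

```bash
python3 -m handwheel '[-2,6,-40,0.013,1,0,0,-40,0,1,0,0,-30,0,1,0,0,-9,0,1,0,0,0,0,0,0,0,0,0,0,0,0,0,0,0,0,0,0,0,0]' 60;python3 -m handwheel '[0,0,0,0,0,0,0,0,0,0,0,0,0,0,0,0,0,0,0,0,0,0,0,0,0,0,0,0,0,0,0,0,0,0,0,0,0,0,0,0]'
```

```text
time: 8.8
tool_pos: [0.5723, 0.2666, 0.0972]
tool_rot: [3.139, 0.0, 1.915]
contact_force: [0.9, 0.2, -0.2]
opening: 0.0643
grip_force: 0.0
time: 9.6
tool_pos: [0.5715, 0.2664, 0.0955]
tool_rot: [3.141, -0.0, 1.916]
contact_force: [-0.0, 0.6, -0.6]
opening: 0.0192
grip_force: 59.8
```

Gripped at 19.2 mm and 60 N. Lift and carry it to the holder, turning by −2.31 rad on the way.

```bash
python3 -m handwheel '[0,0,20,0,0,0,0,40,0,0,0,0,50,0,0,-7,-34,0,-0.144,0,-7,-34,0,-0.144,0,-7,-34,0,-0.144,0,-7,-34,0,-0.144,0,-7,-34,0,-0.144,0]';python3 -m handwheel '[-7,-34,0,-0.144,0,-7,-34,0,-0.144,0,-7,-34,0,-0.144,0,-7,-34,0,-0.144,0,-7,-34,0,-0.144,0,-7,-34,0,-0.144,0,-7,-34,0,-0.144,0,-7,-34,0,-0.144,0]';python3 -m handwheel '[-7,-34,0,-0.144,0,-7,-34,0,-0.144,0,-7,-34,0,-0.144,0,0,0,0,0,0,0,0,0,0,0,0,0,0,0,0]'
python3 - <<'E'
from h import *
for n in("top","side"):
    im,d,W=cam(n); cv2.imwrite(f'pics/{n}3.png',im)
cv2.imwrite('pics/c3.png',np.hstack([cv2.resize(cv2.imread('pics/top3.png')[90:260,250:440],(380,340)),cv2.resize(cv2.imread('pics/side3.png')[150:350,130:370],(408,340))]))
E
```

```text
time: 10.4
tool_pos: [0.5356, 0.0951, 0.2052]
tool_rot: [-3.141, 0.001, 1.19]
contact_force: [0.2, 0.4, -2.0]
opening: 0.0196
grip_force: 59.8
time: 11.2
tool_pos: [0.4797, -0.1768, 0.2053]
tool_rot: [-3.141, 0.001, 0.038]
contact_force: [0.9, -0.8, -2.5]
opening: 0.0196
grip_force: 59.8
time: 11.8
tool_pos: [0.4593, -0.2767, 0.2052]
tool_rot: [-3.141, 0.001, -0.387]
contact_force: [-0.9, -0.2, -1.5]
opening: 0.0192
grip_force: 59.8
```

View pics/c3.png

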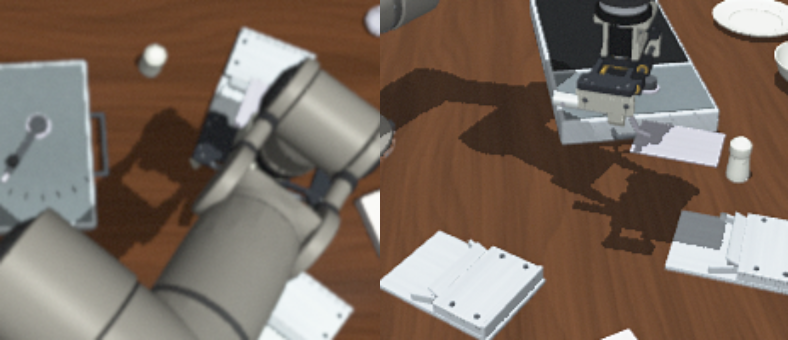

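The spatula is held level-looking, with the blade in the side crop at (630–722, 122–163), ahead of the apron. I'll check its pitch and pose from depth.

```bash
python3 - <<'E'
from h import *
im,d,W=cam('side'); s=robot.observe(); p=s['tool_pos']; y=s['tool_rot'][2]; print(p,s['tool_rot'])
c,sn=np.cos(y),np.sin(y); L=(W-p)@np.array([[c,-sn,0],[sn,c,0],[0,0,1]])
m=(L[...,0]>.03)&(L[...,0]<.17)&(abs(L[...,1])<.06)&(L[...,2]>-.09)&(L[...,2]<.0)&(d>0)
Q=L[m]; print(len(Q),Q.min(0),Q.max(0))
A=np.c_[Q[:,:2],np.ones(len(Q))];k,_,_,_=np.linalg.lstsq(A,Q[:,2],rcond=None);r=Q[:,2]-A@k
ok=abs(r)<2*r.std(); k=np.linalg.lstsq(A[ok],Q[ok,2],rcond=None)[0]; print('slope x,y,z0',k,'z at edge',k@[.145,0,1],'rear',k@[.025,0,1],r.std())
q=Q[ok]; print(np.percentile(q,[1,99],axis=0), cv2.minAreaRect((q[:,:2]*1000).astype(np.float32)))
E
```

```text
[ 0.45969202 -0.27656795  0.20555284] [-3.14149835e+00  1.82095635e-04 -3.86138792e-01]
960 [ 0.03026431 -0.04680922 -0.03586147] [ 0.14404252  0.04040223 -0.02065938]
slope x,y,z0 [-0.00733437  0.000971   -0.03147901] z at edge -0.032542497888747496 rear -0.0316623732017911 0.001544602352051283
[[ 0.03166074 -0.04466406 -0.03476207]
 [ 0.1429722   0.0356422  -0.02934474]] ((87.237548828125, -3.858959197998047), (114.07569122314453, 85.72019958496094), 0.4268370270729065)
```

```bash
python3 - <<'E'
from h import *
for n in('side','top'):
    t=np.load(n+'0.npz'); W=t['W'];im=t['im']
    y=-.393; c,s=np.cos(y),np.sin(y); R=np.array([[c,-s,0],[s,c,0],[0,0,1]]); L=(W-[.628,-.352,0])@R
    m=(abs(L[...,0])<.13)&(abs(L[...,1])<.1)&(W[...,2]<.04)&(im.min(2)>120)
    Q=L[m]; print(n,len(Q),cv2.minAreaRect((Q[:,:2]*1000).astype(np.float32)))
    for a,b in((-.09,-.04),(.02,.08)):
        q=Q[(Q[:,0]>a)&(Q[:,0]<b)]; print(a,np.median(q[:,2]),np.percentile(q[:,1],[1,99]))
    print(np.percentile(Q[:,0],[.5,99.5]))
E
```

```text
side 3123 ((-0.01342010498046875, 8.423835754394531), (159.34716796875, 192.26101684570312), 88.94583129882812)
-0.09 0.006806326314035549 [-0.06698975  0.06343714]
0.02 0.024214707289728743 [-0.06905587  0.06191669]
[-0.09452312  0.09443491]
top 2243 ((6.265281677246094, -2.3586044311523438), (139.00025939941406, 204.84109497070312), 89.1658935546875)
-0.09 0.005794165583019817 [-0.06570715  0.06682145]
0.02 0.023896672566316113 [-0.07013328  0.06545854]
[-0.09403546  0.1040263 ]
```

Measured in the side camera, the blade is level, with its top 32 mm below the TCP as expected and sitting 4 mm to the tool's right. The holder's centre is about 2.5 mm off my estimate and its yaw is −0.40. I'll correct for these and descend to TCP z 0.045.

```bash
python3 -m handwheel '[-2,-2,-40,-0.014,0,0,0,-40,0,0,0,0,-40,0,0,0,0,-25,0,0,0,0,-10,0,0,0,0,-5,0,0,0,0,0,0,0,0,0,0,0,0]'
```

```text
time: 12.75
tool_pos: [0.4583, -0.2801, 0.0469]
tool_rot: [3.141, -0.003, -0.402]
contact_force: [-0.4, 0.4, -1.4]
opening: 0.0196
grip_force: 59.8
```

```bash
python3 -m handwheel '[14,-6,-1,0,0,14,-6,-1,0,0,14,-6,0,0,0,14,-6,0,0,0,14,-6,0,0,0,0,0,0,0,0]'
python3 - <<'E'
from h import *
im,d,W=cam('side'); cv2.imwrite('pics/c4.png',cv2.resize(im[220:350,250:420],None,fx=4,fy=4,interpolation=2))
E
```

```text
time: 13.35
tool_pos: [0.5296, -0.3109, 0.0451]
tool_rot: [3.14, -0.005, -0.402]
contact_force: [-0.3, -0.9, -1.9]
opening: 0.0195
grip_force: 59.8
```

View pics/c4.png

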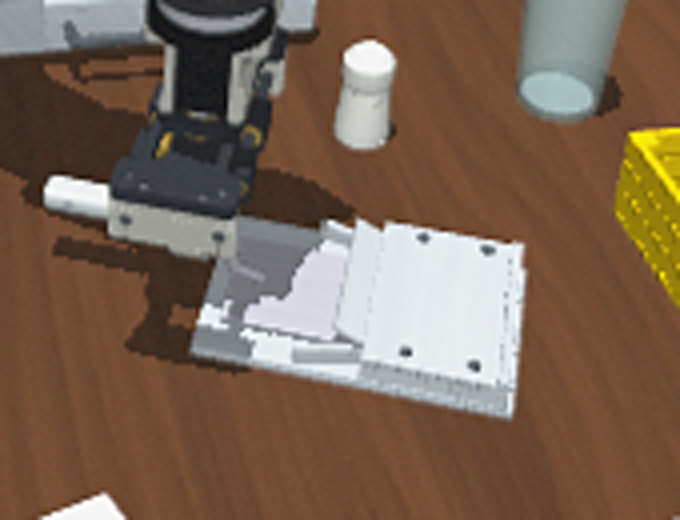

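The blade's front is under the lip, with no contact force and the shaker clear. I'll continue to the back wall with a small lateral correction.

```bash
python3 -m handwheel '[14,-4,0,0,0,14,-5.5,0,0,0,7,-3,0,0,0,0,0,0,0,0]';python3 -m handwheel '[3,-1,0,0,0,3,-1.5,0,0,0,0,0,0,0,0]';
```

```text
time: 13.8
tool_pos: [0.5626, -0.3223, 0.0438]
tool_rot: [3.141, -0.001, -0.402]
contact_force: [-0.4, 0.1, -2.0]
opening: 0.0199
grip_force: 59.8
time: 14.1
tool_pos: [0.5685, -0.3247, 0.0436]
tool_rot: [3.141, -0.0, -0.402]
contact_force: [-0.3, -0.1, -2.0]
opening: 0.0196
grip_force: 59.8
```

```bash
python3 -m handwheel '[2,-0.8,0,0,0,2,-0.8,0,0,0,0,0,0,0,0]';python3 -m handwheel '[1,-0.4,0,0,0,0,0,0,0,0]';python3 -m handwheel '[1,-0.4,0,0,0,0,0,0,0,0]'
```

```text
time: 14.4
tool_pos: [0.5727, -0.3263, 0.0435]
tool_rot: [3.141, -0.0, -0.402]
contact_force: [0.1, 0.4, -1.7]
opening: 0.0191
grip_force: 59.8
time: 14.6
tool_pos: [0.5735, -0.3267, 0.0435]
tool_rot: [3.141, 0.0, -0.402]
contact_force: [0.7, 0.2, -2.8]
opening: 0.0194
grip_force: 59.8
time: 14.8
tool_pos: [0.5737, -0.3268, 0.0433]
tool_rot: [3.141, 0.002, -0.402]
contact_force: [-3.8, -0.4, -0.4]
opening: 0.0194
grip_force: 59.8
```

Contact at the back wall. I'll press a little more, lower the blade to the floor and press once more.

```bash
python3 -m handwheel '[1,-0.4,0,0,0,0,0,0,0,0]';python3 -m handwheel '[0,0,-1,0,0,0,0,-1,0,0,0,0,0,0,0]';python3 -m handwheel '[0.5,-0.2,-0.5,0,0,0,0,0,0,0]'
```

```text
time: 15.0
tool_pos: [0.5737, -0.3269, 0.0431]
tool_rot: [-3.142, 0.004, -0.402]
contact_force: [-8.2, 2.1, 1.9]
opening: 0.0195
grip_force: 59.8
time: 15.3
tool_pos: [0.5737, -0.3269, 0.0415]
tool_rot: [3.141, 0.004, -0.402]
contact_force: [-9.2, 2.2, 2.9]
opening: 0.0195
grip_force: 59.8
time: 15.5
tool_pos: [0.5736, -0.3269, 0.0415]
tool_rot: [3.141, 0.005, -0.402]
contact_force: [-11.6, 3.1, 7.5]
opening: 0.0195
grip_force: 59.8
```

Home: the grip is at holder x = −60 mm, as expected. Release, rise and check.

```bash
python3 -m handwheel '[0,0,0,0,0.45,0,0,0,0,0.45,0,0,0,0,0.45,0,0,0,0,0.45,0,0,0,0,0.45,0,0,15,0,0.45,0,0,40,0,0.45,0,0,50,0,0.45]';python3 -m handwheel '[-20,0,50,0,0.45,-50,0,0,0,0.45,-50,0,0,0,0.45,-20,0,0,0,0.45,0,0,0,0,0.45]'
python3 - <<'E'
from h import *
t,_,_=cam('top'); im,d,W=cam('side')
cv2.imwrite('pics/c5.png',np.hstack([cv2.resize(t[95:215,235:425],(400,253),interpolation=2),cv2.resize(im[165:345,215:400],(260,253),interpolation=2)]))
cv2.imwrite('pics/side5.png',im)
y=-.40; c,s=np.cos(y),np.sin(y); R=np.array([[c,-s,0],[s,c,0],[0,0,1]]); L=(W-[.627,-.3543,0])@R
m=(L[...,2]>.045)&(L[...,2]<.062)&(abs(L[...,1])<.03)&(L[...,0]<-.03)&(L[...,0]>-.2)&(im.min(2)>100)
q=L[m];print(len(q),np.percentile(q,[1,50,99],axis=0),cv2.fitLine((q[:,:2]*1000).astype(np.float32),2,0,.01,.01).ravel())
E
```

```text
time: 16.3
tool_pos: [0.575, -0.327, 0.146]
tool_rot: [-3.141, 0.004, -0.402]
contact_force: [1.5, -0.7, -0.0]
opening: 0.0411
grip_force: 0.0
time: 16.8
tool_pos: [0.4353, -0.3278, 0.1942]
tool_rot: [3.141, -0.001, -0.404]
contact_force: [-0.3, 0.1, 0.2]
opening: 0.0414
grip_force: 0.0
323 [[-0.15512869 -0.01037656  0.04537386]
 [-0.09784294 -0.00340414  0.05328231]
 [-0.04525366  0.01061309  0.05755738]] [ 9.9999195e-01 -4.0067602e-03 -9.8627876e+01 -2.2998936e+00]
```

View pics/c5.png

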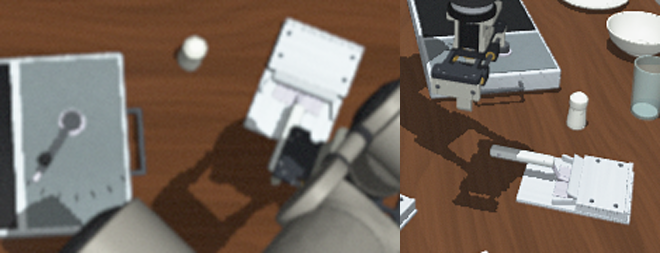

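The spatula is home: its handle spans holder x −155 to −45 mm against the expected −157 to −43, and its top is at about 54 mm. The lever still lies over the hand, the shaker is standing, and the gripper is clear.

```bash
python3 -c "
from cell import robot
print(robot.hand_in())"
```

```text
the job is handed in; nothing more can be done
None
```

The job is handed in at about 17 s of the 58 s allowed: the lever lies over the set hand within about half a degree by my measurement, the spatula is fully home in the far holder, everything is released, and the shaker was left alone.

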